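Release the cam and dock the USB tester into the board

TASK

The red USB tester on the test fixture's sliding carriage is to be plugged into the circuit board, but the eccentric cam is holding the carriage back. Push the cam's lever round clockwise (seen from above) all the way to its stop post, so that the cam's low point faces the carriage's roller, then push the carriage forward by its upright plate until the plug is fully home in the board's port. Only push these two: pick nothing up, and leave the board and the tools round about where they lie.

Things in the scene. Friction and masses are not known exactly. Their poses are not given: they have to be found in the camera images.
- fixture: Board test fixture, fixed: dark base plate 280 x 200 x 12 mm. Origin: centre of the plate's underside, on the bench. x axis = docking direction (forward, carriage to board), y to its left, z up. In its frame (mm): carriage on a rail along x at y = -30; cam pivot at x -10, y 45; board in a blue nest at x > 28. Nest, board, rail and follower arm (on the carriage, under the lever) are all lower than 40.
- cam_axis (a point): Point on the cam's vertical pivot axis, fixed to the fixture, 62 mm above the bench (mid-height of the lever). The cam is a brass disc of radius 22 mm set 10 mm off this axis, 15 to 29 mm above the bench, with a red dot at its high point; its steel hub is 20 mm across and 76 mm high.
- lever_knob (a point): Centre of the red knob at the end of the cam lever, 64 mm from the pivot axis, 62 mm above the bench; knob 24 mm across, 51 to 74 mm above the bench. The lever is a straight steel bar from hub to knob, 12 mm wide, 56 to 68 mm above the bench, bare from 10 to 52 mm from the axis: push its side there with fingertips reaching lower than the bar.
- stop_post (a point): Top of the steel post, 8 mm across, 64 mm above the bench, fixed to the fixture, that the lever comes to rest on at the end of its turn.
- cam (a joint): Angle of the cam, rad, growing clockwise seen from above. 0: high point faces the carriage's roller and blocks it; starts at -0.3 to 0.35. The lever points 150 deg counter-clockwise from the fixture's x axis at 0 (back and outwards), 30 deg clockwise from it at 3.14, where the low point faces the roller and the lever is at its stop post. Friction 0.18 Nm, no spring: it stays where left.
- carriage (a joint): Travel of the carriage along the fixture's x, m. 0: fully back. 0.040: plug fully home in the board's port (end stop). It starts at 0.002 to 0.018. With the cam at its high point the roller meets the cam at 0.021; only with the cam within about 0.5 rad of 3.14 can it go home. Friction about 4 N, no spring.
- push_plate (a point): Middle of the pushed (rear) face of the carriage's upright aluminium plate with a black rubber pad, 55 mm above the bench; the face looks along the fixture's -x; plate 50 mm wide (y), 6 mm thick, 17 to 79 mm above the bench. Moves with the carriage; axes as the fixture's. The red USB tester with its plug sits in front of it.
- plug_tip (a point): Tip of the tester's steel plug, 34 mm above the bench, moving with the carriage; fully home it is 7 mm inside the port.
- port (a point): Middle of the mouth of the board's port, 34 mm above the bench, fixed to the fixture.
- board_mid (a point): Middle of the top of the dark circuit board that lies loose in the nest, 32 mm above the bench; L-shaped, 90 x 170 x 2.4 mm.
- tweezers: A bystander lying on the bench: steel tweezers with green grips, 130 x 15 x 8 mm. Origin: on the bench under its middle; long side along its x.
- cutters: A bystander lying on the bench: flush cutters with blue handles, 120 x 55 x 12 mm. Origin: on the bench under its middle; long side along its x.
- screwdriver: A bystander lying on the bench: small yellow screwdriver, 135 x 11 x 11 mm. Origin: on the bench under its middle; long side along its x.
- solvent: A bystander standing on the bench: glass solvent bottle, 56 mm across, 105 mm high. Origin: on the bench under its middle.
- mouse: A bystander lying on the bench: blue and black computer mouse, 98 x 56 x 33 mm. Origin: on the bench under its middle; long side along its x.
- meter: A bystander lying on the bench: teal pocket multimeter, 112 x 58 x 28 mm. Origin: on the bench under its middle; long side along its x.

How it is judged (in metres and radians):
On the way, in this order (a step that is already met when the one before it is completed fails the run):
1. the cam lever is round at its stop post, the low point facing the roller (value of joint cam above 2.85 rad), for 0.2 s.
2. the carriage is pushed fully home (value of joint carriage above 0.038 m), for 0.2 s.
At the end, for the whole second after the job is handed in: The cam is at its low point (within 0.29 rad of the stop), the carriage is at rest within 2 mm of fully home, and the board lies in its nest within 6 mm of where it was (value of joint cam above 2.85 rad and value of joint carriage above 0.038 m and velocity of joint carriage between -0.005 and 0.005 m/s and distance of board_mid from where it was at the start of the episode below 0.006 m); the robot touches nothing.
It fails at once if the board is lifted or shifted more than 6 mm (not (distance of board_mid from where it was at the start of the episode below 0.006 m)).
It fails at once if a tool or other bystander is lifted, carried or shoved more than 20 mm (distance of any of tweezers, cutters, screwdriver, solvent, mouse, meter from where it was at the start of the episode above 0.02 m).
It also fails if it takes over 48 s, if anything falls off the work surface, if the arm or the gripper's body presses on something with over 40 N, if the wrist force passes 120 N, or if a joint passes its speed limit or range.

ROBOT

A 6-joint arm with a two-finger parallel gripper is mounted at the origin on the work surface. World frame = base frame: x ahead of the robot, y to its left, z up, the work surface at z = 0. Lengths are in mm, angles in rad, forces in N, time in s.
With the tool pointing down it reaches from about 275 to 1000 mm from the base axis. Payload 8.4 kg.
Tool frame: the origin (TCP) lies on the centre line of the jaws, within the pads' length; the fingertips stand r.tip_reach ahead of it and the grasp point (between the pads) lies 11 mm behind it (r.tip_reach is the distance from the TCP to the fingertips, in mm); z points along the fingers, y is the line along which they close (so a half turn about z gives the same grasp; the last joint's range is limited). The gripper opens to 85 mm and grips with 20 to 120 N. Pads are 22 mm wide; open, the fingers measure 114 mm over their backs; the gripper's body (76 mm by 85 mm) begins 54 mm behind the grasp point. The pads swing forward as they close: fully open they stand 13 mm farther back than shut.
Start: joints at [1.101, 0.353, 1.633, -0, 1.155, -0.002], TCP at [281.826, 557.855, 239.281] pointing down, gripper open.
Joint ranges: [-2.63, 2.63], [-0.92, 2.1], [0.06, 2.66], [-1.3, 4.44], [0, 2.69], [-3.02, 3.02]. Speed limits (rad/s): [2.22, 2.22, 2.79, 3.14, 3.14, 3.14].

INTERFACE

Orientations are given as [roll, pitch, yaw] about the fixed x, y, z axes, in that order (R = Rz(yaw) Ry(pitch) Rx(roll)).
In Python, from rig import r gives the robot as it stands.
- The arm moves only by the tool carry_out, never from a script. Its argument "targets" is a list of rows, each an object with "dp": the shift along the tool's x, y, z in mm, a list of three; "yaw": the turn about the tool's z in degrees. A call has 1 to 12 rows; each row is the pose to reach, as a shift and turn from the pose commanded when the call began, along the tool's axes at that moment; what a row does not reach only later rows make up. A row lasts 1/8 s, in which the tool goes at most 62.5 mm and 10.7 degrees, less where a joint would pass 70% of its speed; a pose out of reach is approached as far as the arm can. A call with a gripper value outside its range is refused whole. "fingers" is the opening, from -1 (shut) to 1 (fully open), so that 0 is half open, set as the call begins (left out, the last holds). The fingers move at their own pace and stop on an object; "grip_force" is the grip in N (left out, the last holds). Time passes only in rows, so rows that repeat a pose let the fingers close. It gives the time, the measured TCP pose, the force, the opening and the grip force at its end, in the units of the state.
- r.sense(): the state, without advancing time (a new reading comes with each control period).
- r.grab_frame(name): name is "scene" or "top" or "wrist"; returns the picture (384x512x3 uint8, red, green, blue); there is no depth.
- r.get_calibration(name): a dict with "fx", "fy", "cx", "cy" (pixels), "rvec" (rotation vector, rad) and "tvec" (3), from world to camera coordinates, as OpenCV has them. Camera axes: x right, y down, z forward; pixel columns grow to the right and rows downward; lengths in mm; the calibration is good to about 2 mm. A picture is of the moment at which its call begins: read the wrist's pose just before it. get_calibration takes no time and is no camera call; for the wrist camera it gives the pose at the moment of the call.
- r.sign_off(): hands the job in; it is judged then, once.
The state is a dict: "clock": time; "qpos": joint angles; "qvel": joint speeds; "joint_efforts": joint torques, N m; "eef_pos": TCP position; "tcp_rot": TCP orientation; "contact_force": force on the tool from outside, world axes, zero at the start; "wrist_torque": the same for the moment, N m; "opening": opening from 0.0 (shut) to 1.0 (fully open); "grasp_force": force on a finger pad.
Only numpy, scipy, OpenCV 4.12 (cv2) and the standard library are available. Lean on these libraries where they do the work, as an engineer would, in place of code of your own. Each camera call takes 0.05 s, during which the arm holds its last target. There are 200 camera calls.

## Working session

There is one attempt and no reset: what is moved stays moved. The work goes in short steps, Python scripts to look and compute and a tool call to move; the robot and the scene stay as the last step left them, time stands still between calls to the robot, and variables do not carry over. Pictures are saved under pics/ and viewed, at most 10 in all, crops included, and the job is handed in when it is done.

Besides the shell and the picture viewer there is one more tool, called after "Request:" by a JSON object that holds its "api" and its "payload", one argument or row to a line. carry_out: Moves the arm, as the interface text tells. Its arguments: {"type":"object","properties":{"targets":{"type":"array","items":{"type":"object","properties":{"dp":{"type":"array","items":{"type":"number"}},"yaw":{"type":"number"}}}},"fingers":{"type":"number"},"grip_force":{"type":"number"}},"required":["targets"]}

```bash
mkdir -p pics
python3 - <<'E'
from rig import r
import cv2
s=r.sense();print(s['eef_pos'],s['tcp_rot'],r.tip_reach,s['clock'])
for n in('top','scene'):
    f=r.grab_frame(n);c=r.get_calibration(n);print(n,c)
    cv2.imwrite(f'pics/{n}0.png',cv2.resize(f[...,::-1],(800,600),interpolation=cv2.INTER_CUBIC))
    cv2.imwrite(f'{n}_raw.png',f[...,::-1])
E
```

```text
[281.59472535 557.43086465 238.53984084] [-3.14015958e+00 -1.68735833e-05  2.67381286e+00] 8.0 0.0
top {'fx': 433.6317682805077, 'fy': 433.6317682805077, 'cx': 248.85116758325458, 'cy': 195.56749689751024, 'rvec': array([ 2.14922415, -2.13754457,  0.20131543]), 'tvec': array([ -15.71089956,  600.88180818, 1380.70843405])}
scene {'fx': 356.5542818956512, 'fy': 356.5542818956512, 'cx': 262.56377146826304, 'cy': 184.40457966506023, 'rvec': array([ 1.59090435,  1.84379142, -0.86137478]), 'tvec': array([  89.14698066, -331.61056086, 1834.6456365 ])}
```

View pics/top0.png

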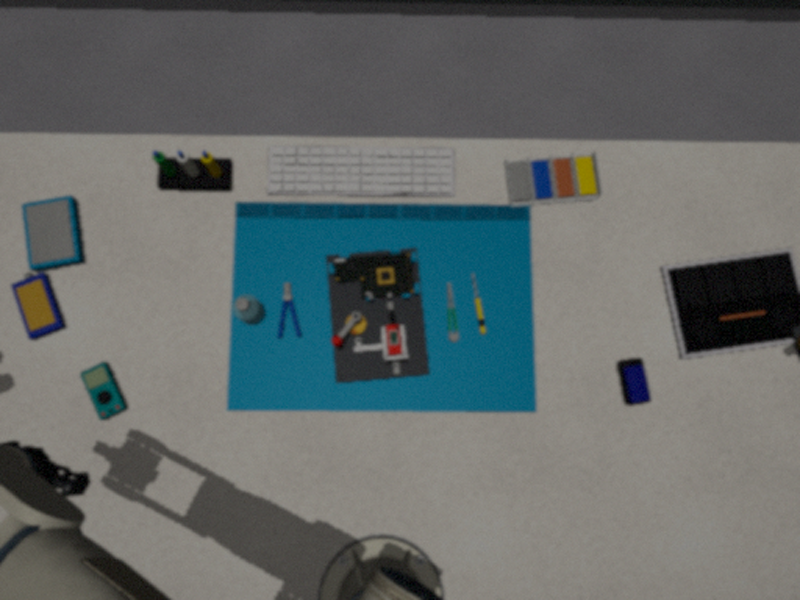

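View pics/scene0.png

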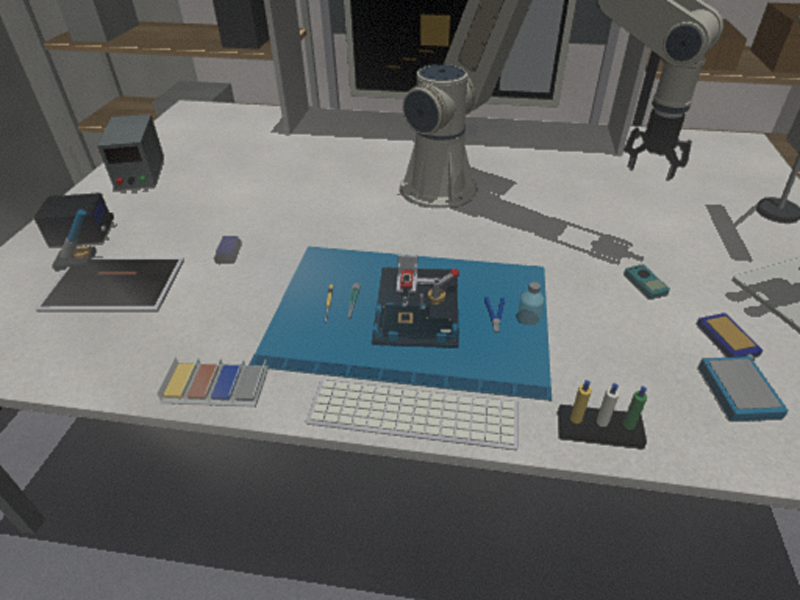

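The top view shows the fixture on the blue mat: plate corners near (328,255), (428,375) and (336,381) at 800-scale, knob at (338,341), cam near (355,322), tester at (394,342). The lever points back and outward, and the carriage is at the rear.

```bash
cat > h.py <<'E'
import numpy as np,cv2
from rig import r
def ray(c,uv,z):
    R=cv2.Rodrigues(c['rvec'])[0];o=-R.T@c['tvec']
    d=R.T@np.array([(uv[0]-c['cx'])/c['fx'],(uv[1]-c['cy'])/c['fy'],1.])
    return o+d*(z-o[2])/d[2]
def proj(c,P):
    R=cv2.Rodrigues(c['rvec'])[0];p=R@np.asarray(P,float)+c['tvec']
    return c['fx']*p[0]/p[2]+c['cx'],c['fy']*p[1]/p[2]+c['cy']
def red(img): # RGB
    h=cv2.cvtColor(img,cv2.COLOR_RGB2HSV)
    m=(((h[...,0]<8)|(h[...,0]>172))&(h[...,1]>140)&(h[...,2]>90)).astype(np.uint8)
    n,l,s,c=cv2.connectedComponentsWithStats(m)
    return [(tuple(c[i].round(1)),int(s[i,4])) for i in range(1,n) if s[i,4]>5]
def tofix(P,o,th):
    c,s=np.cos(th),np.sin(th);d=np.asarray(P)[:2]-o
    return np.array([c*d[0]+s*d[1],-s*d[0]+c*d[1]])
def toworld(p,o,th):
    c,s=np.cos(th),np.sin(th);return o+np.array([c*p[0]-s*p[1],s*p[0]+c*p[1]])
E
python3 - <<'E'
from h import *
c=r.get_calibration('top');f=cv2.imread('top_raw.png')[...,::-1].copy()
k=.64
P=[ray(c,(u*k,v*k),12) for u,v in((328,255),(415,250),(428,375),(336,381))]
for p in P:print(p.round(0))
back=P[2]-P[3];left=P[3][:2]-P[2][:2]; print('w',np.linalg.norm(left),'len',np.linalg.norm(P[0]-P[3]),np.linalg.norm(P[1]-P[2]))
fw=(P[0]-P[3]+P[1]-P[2])
th=np.arctan2(fw[1],fw[0]);print('th',th,np.arctan2(left[1],left[0])-np.pi/2,'mid',np.mean(P,axis=0))
o=np.mean([P[2],P[3]],axis=0)[:2]+140*np.array([np.cos(th),np.sin(th)])
print('o',o)
for q,a in red(f):
    w=ray(c,q,62);print(q,a,w.round(0),tofix(w,o,th).round(0))
for n,p in dict(cam=(-10,45),tweez=0 or (0,-150)).items(): print(n,toworld(p,o,th))
for n,q in dict(solv=(250,309),cut=(289,312),tw=(452,312)).items(): w=ray(c,(q[0]*k,q[1]*k),0);print(n,w.round(0),tofix(w,o,th).round(0))
E
```

```text
[719. 121.  12.]
[732. -70.  12.]
[458. -97.  12.]
[444.  99.  12.]
w 196.46211176595938 len 275.88016658865155 275.60393223457606
th 0.08924968538645653 0.06984875076512154 mid [588.15808474  12.84694871  12.        ]
o [590.28419451  13.03720878]
(np.float64(250.5), np.float64(209.0)) 22 [555. -18.  62.] [-38. -27.]
(np.float64(215.0), np.float64(217.4)) 25 [526.  97.  62.] [-56.  90.]
(np.float64(252.0), np.float64(223.3)) 41 [508. -23.  62.] [-85. -28.]
cam [576.31308954  56.96679136]
tweez [ 603.65388142 -136.3657747 ]
solv [600. 289.   0.] [ 34. 274.]
cut [594. 204.   0.] [ 20. 190.]
tw [ 596. -152.    0.] [  -9. -165.]
```

Request:
{"api": "carry_out", "payload": {
  "targets": [
    {"dp": [-20, -15, 0], "yaw": 1},
    {"dp": [-60, -45, 0], "yaw": 2},
    {"dp": [-110, -81, 0], "yaw": 3},
    {"dp": [-160, -118, 0], "yaw": 5},
    {"dp": [-210, -155, 0], "yaw": 7},
    {"dp": [-260, -192, 0], "yaw": 9},
    {"dp": [-310, -229, 0], "yaw": 10},
    {"dp": [-360, -266, 0], "yaw": 11},
    {"dp": [-405, -300, 0], "yaw": 12},
    {"dp": [-435, -322, 0], "yaw": 12.6},
    {"dp": [-444, -328, 0], "yaw": 12.6},
    {"dp": [-444, -328, 0], "yaw": 12.6}
  ],
  "fingers": -1,
  "grip_force": 20
}}

```text
clock: 1.6
eef_pos: [529.8, 64.3, 239.1]
tcp_rot: [-3.141, -0.001, 2.452]
contact_force: [-0.5, 0.2, 0.5]
opening: 0.003
grasp_force: 0.0
```

Run:
```python
from h import *
s=r.sense();print(s['eef_pos'],s['tcp_rot'],s['qpos'],s['opening'],s['clock'],s['contact_force'])
c=r.get_calibration('wrist');f=r.grab_frame('wrist')
np.save('wc.npy',c,allow_pickle=True)
R=cv2.Rodrigues(c['rvec'])[0];print(-R.T@c['tvec'],R[2])
cv2.imwrite('wrist_raw.png',f[...,::-1]);cv2.imwrite('pics/w1.png',cv2.resize(f[...,::-1],(800,600),interpolation=cv2.INTER_CUBIC))
for q,a in red(f):print(q,a,ray(c,q,62).round(1))
```

```text
[529.75974049  64.27753991 239.07561857] [-3.14126014e+00 -5.60000764e-04  2.45225775e+00] [ 1.17822832e-01  2.11736415e-01  1.82814014e+00  1.95623672e-04
  1.10234357e+00 -7.63727061e-01] 0.0031622704912318287 1.6 [-0.4544373   0.22995998  0.45549118]
[470.34312892 113.64775659 374.08239279] [ 0.23373898 -0.19431321 -0.95268487]
(np.float64(278.0), np.float64(141.0)) 482 [524.3  95.9  62. ]
(np.float64(262.9), np.float64(174.5)) 15 [540.3  64.9  62. ]
(np.float64(190.2), np.float64(208.3)) 826 [521.5 -12.   62. ]
```

View pics/w1.png

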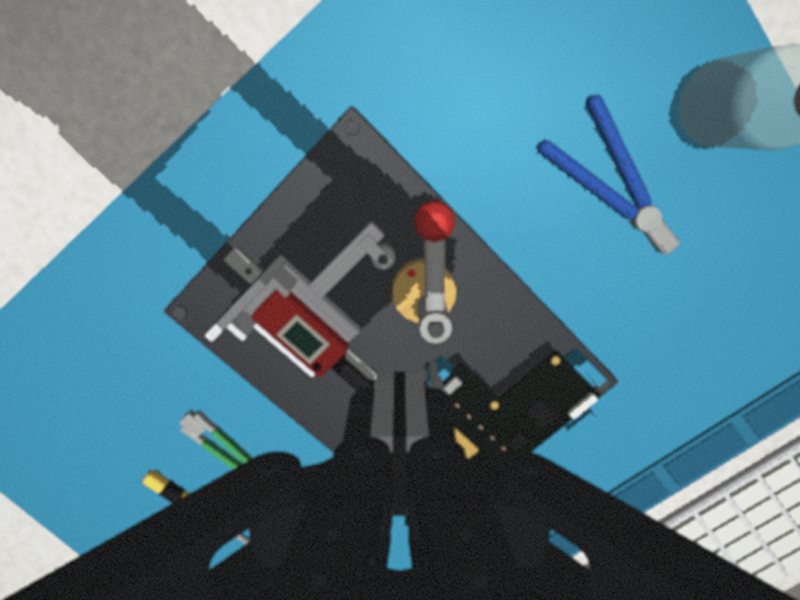

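The wrist view shows the knob at (435,221), the hub ring at (435,328), the rear plate corners at (352,108) and (167,311), and the carriage's upright plate running from about (205,335) to (285,260).

```bash
python3 - <<'E'
from h import *
c=np.load('wc.npy',allow_pickle=True).item();k=.64
g=lambda u,v,z:ray(c,(u*k,v*k),z)
A,B=g(352,108,12),g(167,311,12);L=A-B;print('back w',np.linalg.norm(L),A,B)
C=g(615,381,12);F=C-A;print('len',np.linalg.norm(F),'th',np.arctan2(F[1],F[0]),np.arctan2(L[1],L[0])-np.pi/2)
th=np.arctan2(F[1],F[0]);o=((A+C)/2)[:2]+100*np.array([np.sin(th),-np.cos(th)]);print('o',o)
hub=g(435,328,76);kn=ray(c,(278,141),64)
print('hub',hub,tofix(hub,o,th),'knob',kn,tofix(kn,o,th),'r',np.linalg.norm((kn-hub)[:2]),'ang',np.degrees(np.arctan2(*(kn-hub)[1::-1])))
for u,v in((205,335),(275,262),(285,258)):
    w=g(u,v,79);print(w,tofix(w,o,th))
E
python3 -c "
import cv2;f=cv2.imread('wrist_raw.png')[130:260,90:300];cv2.imwrite('pics/w1c.png',cv2.resize(f,None,fx=3.8,fy=3.8,interpolation=cv2.INTER_CUBIC))"
```

```text
back w 195.46224891672685 [442.14570622  97.1706392   12.        ] [461.56093279 -97.32496417  12.        ]
len 274.4188305671716 th 0.09336630189466147 0.09949387004951715
o [588.08058143  10.39831735]
hub [573.19792417  56.5988468   76.        ] [-10.51052811  47.38682526] knob [523.94303079  96.01281121  64.        ] [-55.87630146  91.22119215] r 63.08331881333086 ang 141.3330642150754
[488.12938903 -51.95607531  79.        ] [-105.32920257  -52.76428936]
[482.10751774  11.5000865   79.        ] [-105.4087827    10.97691453]
[484.03380048  17.53989046  79.        ] [-102.92779461   16.81082361]
```

View pics/w1c.png

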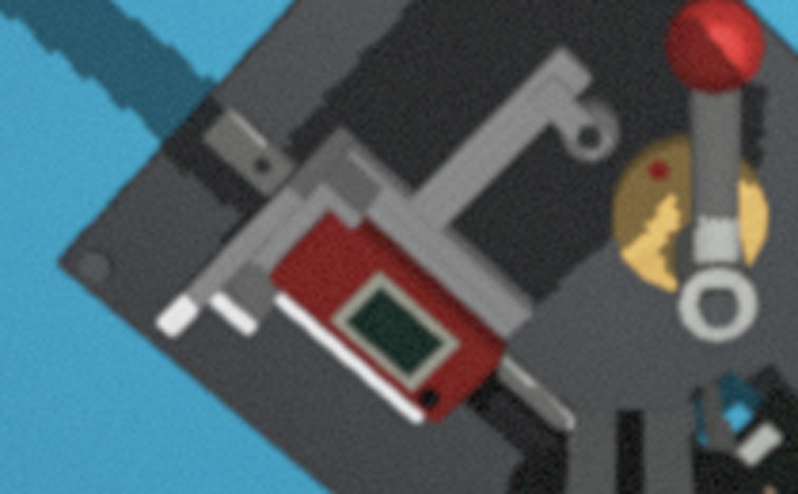

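Request:
{"api": "carry_out", "payload": {
  "targets": [
    {"dp": [-5, -9, 10], "yaw": 0},
    {"dp": [-5, -9, 35], "yaw": 0},
    {"dp": [-5, -9, 65], "yaw": 0},
    {"dp": [-5, -9, 95], "yaw": 0},
    {"dp": [-5, -9, 120], "yaw": 0},
    {"dp": [-5, -9, 140], "yaw": 0},
    {"dp": [-5, -9, 155], "yaw": 0},
    {"dp": [-5, -9, 168], "yaw": 0},
    {"dp": [-5, -9, 178], "yaw": 0},
    {"dp": [-5, -9, 184], "yaw": 0},
    {"dp": [-5, -9, 184], "yaw": 0}
  ]
}}

```text
clock: 3.02
eef_pos: [528.3, 54.7, 55.1]
tcp_rot: [-3.141, -0.0, 2.454]
contact_force: [0.8, 0.2, -0.5]
opening: 0.005
grasp_force: 0.0
```

```bash
cat > arc.py <<'E'
# rows for an arc: lever world angle a0->a1 (deg), radius rr, side offset s, from the tool pose now
import sys
from h import *
def rows(a0,a1,n,rr,s,cam=(573.,56.)):
    st=r.sense();p=np.array(st['eef_pos'][:2]);y=st['tcp_rot'][2]
    print('pose',np.round(st['eef_pos'],1),round(y,3),'F',np.round(st['contact_force'],1),'t',st['clock'])
    X=np.array([np.cos(y),np.sin(y)]);Y=np.array([np.sin(y),-np.cos(y)])
    for a in np.linspace(a0,a1,n):
        t=np.radians(a);w=np.array(cam)+rr*np.array([np.cos(t),np.sin(t)])+s*np.array([-np.sin(t),np.cos(t)])
        d=w-p;print(f'{a:6.1f} dp {d@X:6.1f} {d@Y:6.1f}  yaw {((np.degrees(y)-a+180)%360-180):6.1f}')
if __name__=='__main__': rows(*[float(v) if i!=2 else int(v) for i,v in enumerate(sys.argv[1:])])
E
python3 arc.py 140 70 11 34 18
python3 - <<'E'
from h import *
f=r.grab_frame('wrist');cv2.imwrite('pics/w2.png',cv2.resize(f[...,::-1],(800,600),interpolation=cv2.INTER_CUBIC))
E
```

```text
pose [528.3  54.7  55.1] 2.454 F [ 0.8  0.2 -0.5] t 3.025
 140.0 dp    0.4   11.7  yaw    0.6
 133.0 dp    2.3   16.0  yaw    7.6
 126.0 dp    3.7   20.5  yaw   14.6
 119.0 dp    4.5   25.1  yaw   21.6
 112.0 dp    4.7   29.8  yaw   28.6
 105.0 dp    4.4   34.5  yaw   35.6
  98.0 dp    3.5   39.1  yaw   42.6
  91.0 dp    2.0   43.6  yaw   49.6
  84.0 dp    0.0   47.8  yaw   56.6
  77.0 dp   -2.5   51.8  yaw   63.6
  70.0 dp   -5.5   55.5  yaw   70.6
```

View pics/w2.png

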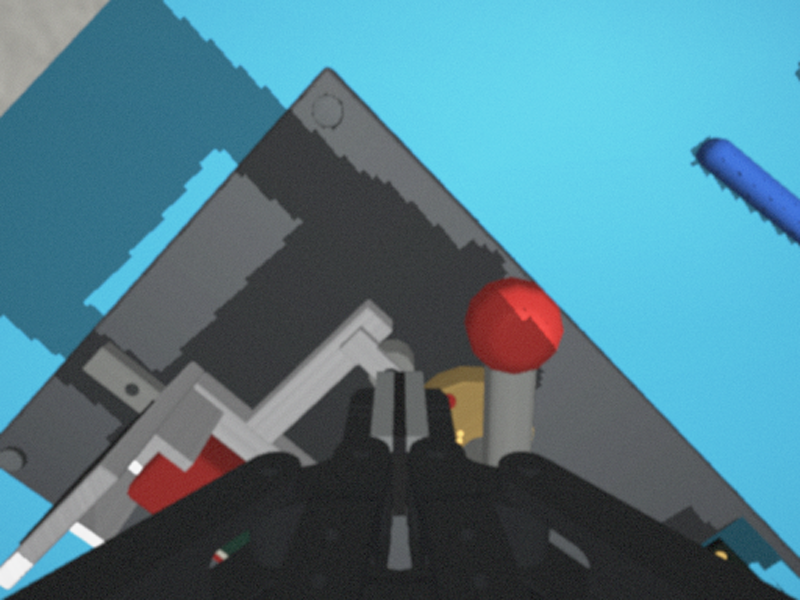

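The fingertips stand inside the lever, about at bar level, with the bar at (510,410) beside them and the follower arm clear below. I start the sweep.

Request:
{"api": "carry_out", "payload": {
  "targets": [
    {"dp": [0, 6, 0], "yaw": 0},
    {"dp": [0.4, 11.7, 0], "yaw": 0.6},
    {"dp": [2.3, 16, 0], "yaw": 7.6},
    {"dp": [3.7, 20.5, 0], "yaw": 14.6},
    {"dp": [4.5, 25, 0], "yaw": 21.6},
    {"dp": [4.7, 30, 0], "yaw": 28.6},
    {"dp": [4.4, 34.5, 0], "yaw": 35.6},
    {"dp": [3.5, 39, 0], "yaw": 42.6},
    {"dp": [2, 43.6, 0], "yaw": 49.6},
    {"dp": [0, 47.8, 0], "yaw": 56.6},
    {"dp": [-2.5, 51.8, 0], "yaw": 63.6},
    {"dp": [-5.5, 55.5, 0], "yaw": 70.6}
  ]
}}

```text
clock: 4.58
eef_pos: [567.1, 95.2, 55.4]
tcp_rot: [-3.139, -0.0, 1.217]
contact_force: [-4.8, 4.8, 2.1]
opening: 0.004
grasp_force: 3.0
```

```bash
python3 arc.py 63 -14 12 34 17
python3 - <<'E'
from h import *
c=r.get_calibration('wrist');f=r.grab_frame('wrist')
cv2.imwrite('w3.png',f[...,::-1])
for q,a in red(f):
    w=ray(c,q,64);d=w[:2]-[573,56];print(q,a,w.round(1),np.hypot(*d),np.degrees(np.arctan2(d[1],d[0])))
E
```

```text
pose [567.1  95.2  55.4] 1.217 F [-4.8  4.8  2.1] t 4.575
  63.0 dp    1.1    6.3  yaw    6.7
  56.0 dp    2.4   10.7  yaw   13.7
  49.0 dp    3.1   15.3  yaw   20.7
  42.0 dp    3.3   19.9  yaw   27.7
  35.0 dp    2.9   24.5  yaw   34.7
  28.0 dp    2.0   29.1  yaw   41.7
  21.0 dp    0.5   33.5  yaw   48.7
  14.0 dp   -1.5   37.7  yaw   55.7
   7.0 dp   -4.0   41.6  yaw   62.7
   0.0 dp   -7.0   45.2  yaw   69.7
  -7.0 dp  -10.4   48.3  yaw   76.7
 -14.0 dp  -14.1   51.1  yaw   83.7
(np.float64(304.2), np.float64(207.6)) 2854 [596.4 116.2  64. ] 64.57563607438145 68.75900884383975
```

Request:
{"api": "carry_out", "payload": {
  "targets": [
    {"dp": [1.1, 6.3, 0], "yaw": 6.7},
    {"dp": [2.4, 10.7, 0], "yaw": 13.7},
    {"dp": [3.1, 15.3, 0], "yaw": 20.7},
    {"dp": [3.3, 19.9, 0], "yaw": 27.7},
    {"dp": [2.9, 24.5, 0], "yaw": 34.7},
    {"dp": [2, 29, 0], "yaw": 41.7},
    {"dp": [0.5, 33.5, 0], "yaw": 48.7},
    {"dp": [-1.5, 37.7, 0], "yaw": 55.7},
    {"dp": [-4, 41.6, 0], "yaw": 62.7},
    {"dp": [-7, 45.2, 0], "yaw": 69.7},
    {"dp": [-10.4, 48.3, 0], "yaw": 76.7},
    {"dp": [-14, 51, 0], "yaw": 83.7}
  ]
}}

```text
clock: 6.12
eef_pos: [611.2, 65.0, 55.3]
tcp_rot: [-3.14, 0.0, -0.244]
contact_force: [-0.5, 7.2, -1.9]
opening: -0.001
grasp_force: 3.2
```

```bash
python3 arc.py -14 -28 8 34 18
python3 - <<'E'
from h import *
c=r.get_calibration('wrist');f=r.grab_frame('wrist')
for q,a in red(f):
    w=ray(c,q,64);d=w[:2]-[573,56];print(q,a,w.round(1),np.hypot(*d),np.degrees(np.arctan2(d[1],d[0])))
E
```

```text
pose [611.2  65.   55.3] -0.244 F [-0.5  7.2 -1.9] t 6.125
 -14.0 dp   -0.9    0.0  yaw    0.0
 -16.0 dp   -0.3    1.2  yaw    2.0
 -18.0 dp    0.3    2.4  yaw    4.0
 -20.0 dp    0.8    3.7  yaw    6.0
 -22.0 dp    1.3    4.9  yaw    8.0
 -24.0 dp    1.7    6.2  yaw   10.0
 -26.0 dp    2.1    7.5  yaw   12.0
 -28.0 dp    2.4    8.8  yaw   14.0
(np.float64(310.7), np.float64(207.8)) 2896 [635.6  36.   64. ] 65.67245104623659 -17.73089465245007
(np.float64(439.6), np.float64(309.5)) 2227 [574.7  -9.9  64. ] 65.94430874236525 -88.5349831013461
```

Request:
{"api": "carry_out", "payload": {
  "targets": [
    {"dp": [-0.3, 1.2, 0], "yaw": 2},
    {"dp": [0.3, 2.4, 0], "yaw": 4},
    {"dp": [0.8, 3.7, 0], "yaw": 6},
    {"dp": [1.2, 4.9, 0], "yaw": 8},
    {"dp": [1.5, 6, 0], "yaw": 9},
    {"dp": [1.5, 7, 0], "yaw": 10},
    {"dp": [1.5, 7, 0], "yaw": 10}
  ]
}}

```text
clock: 7.05
eef_pos: [612.4, 59.9, 55.4]
tcp_rot: [-3.136, -0.001, -0.416]
contact_force: [4.1, 18.1, -6.7]
opening: -0.001
grasp_force: 9.0
```

Run:
```python
from h import *
c=r.get_calibration('wrist');f=r.grab_frame('wrist');print(r.sense()['contact_force'])
for q,a in red(f):
    w=ray(c,q,64);d=w[:2]-[573,56];print(q,a,w.round(1),np.hypot(*d),np.degrees(np.arctan2(d[1],d[0])))
cv2.imwrite('pics/w4.png',cv2.resize(f[...,::-1],(800,600),interpolation=cv2.INTER_CUBIC))
```

```text
[ 4.75009944 17.23602611 -6.46855869]
(np.float64(304.5), np.float64(206.6)) 2894 [632.9  29.3  64. ] 65.59119633331588 -23.990118835215213
(np.float64(456.6), np.float64(308.3)) 3762 [561.5 -14.5  64. ] 71.45594910571074 -99.25764597114453
```

View pics/w4.png

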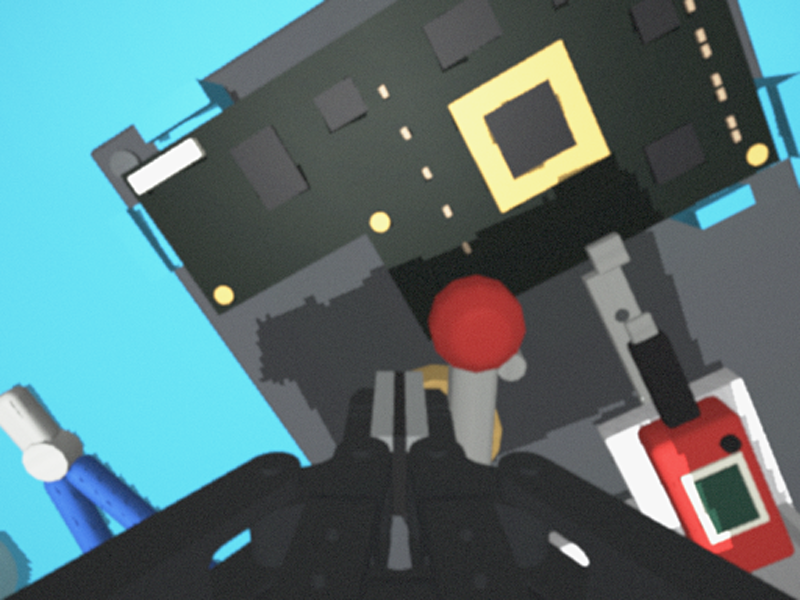

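The lever rests against the post (post at (512,365)), with 18 N on the fingers. I back off, rise and move behind the carriage.

Request:
{"api": "carry_out", "payload": {
  "targets": [
    {"dp": [0, -4, 0], "yaw": 10},
    {"dp": [0, -8, 0], "yaw": 0},
    {"dp": [0, -10, -15], "yaw": 0},
    {"dp": [0, -10, -50], "yaw": 0},
    {"dp": [0, -10, -85], "yaw": 0},
    {"dp": [-10, 0, -100], "yaw": -4},
    {"dp": [-35, 40, -100], "yaw": -10},
    {"dp": [-60, 80, -100], "yaw": -17},
    {"dp": [-85, 115, -100], "yaw": -24},
    {"dp": [-102, 140, -100], "yaw": -28},
    {"dp": [-108, 149, -100], "yaw": -29},
    {"dp": [-108, 149, -100], "yaw": -29}
  ]
}}

```text
clock: 8.6
eef_pos: [452.7, -36.7, 156.1]
tcp_rot: [3.141, -0.002, 0.089]
contact_force: [0.6, 0.1, -0.6]
opening: 0.002
grasp_force: 0.0
```

Run:
```python
from h import *
s=r.sense();print(s['eef_pos'],s['tcp_rot'],s['clock'],s['contact_force'])
c=r.get_calibration('wrist');f=r.grab_frame('wrist')
np.save('wc5.npy',c,allow_pickle=True)
for p in((-105,-30,79),(-105,-55,79),(-105,-5,79)): print(p,np.array(proj(c,[*toworld(p[:2],np.array([589,11]),.093),p[2]]))/.64)
cv2.imwrite('pics/w5.png',cv2.resize(f[...,::-1],(800,600),interpolation=cv2.INTER_CUBIC))
```

```text
[452.66243276 -36.74205168 156.09475179] [ 3.14143775e+00 -1.63981691e-03  8.90464812e-02] 8.6 [ 0.57990648  0.08592217 -0.64862658]
(-105, -30, 79) [385.33346607 238.43062079]
(-105, -55, 79) [446.85823206 238.18703221]
(-105, -5, 79) [323.82108477 238.67416034]
```

View pics/w5.png

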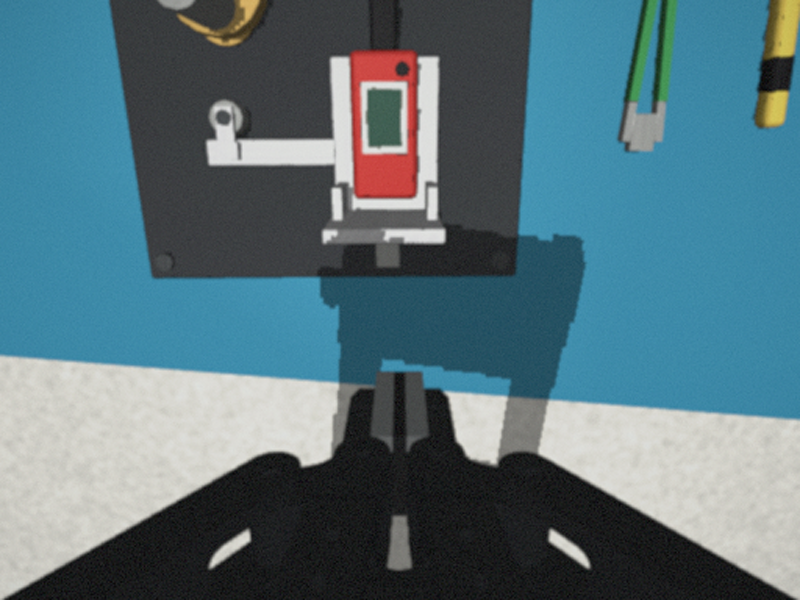

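The wrist view shows the plate's rear top edge at v≈243 with its middle at u≈384, so the face is at fixture x ≈ -107, about 20 mm ahead of the fingers. I descend with a 5 mm shift to the left.

Request:
{"api": "carry_out", "payload": {
  "targets": [
    {"dp": [0, -4, 12], "yaw": 0},
    {"dp": [0, -5, 32], "yaw": 0},
    {"dp": [0, -5, 55], "yaw": 0},
    {"dp": [0, -5, 75], "yaw": 0},
    {"dp": [0, -5, 90], "yaw": 0},
    {"dp": [0, -5, 98], "yaw": 0},
    {"dp": [0, -5, 101], "yaw": 0},
    {"dp": [4, -5, 101], "yaw": 0},
    {"dp": [8, -5, 101], "yaw": 0},
    {"dp": [12, -5, 101], "yaw": 0},
    {"dp": [16, -5, 101], "yaw": 0},
    {"dp": [20, -5, 101], "yaw": 0}
  ]
}}

```text
clock: 10.15
eef_pos: [471.8, -29.8, 54.4]
tcp_rot: [3.142, -0.0, 0.092]
contact_force: [0.0, -1.1, -0.3]
opening: -0.004
grasp_force: 0.0
```

Request:
{"api": "carry_out", "payload": {
  "targets": [
    {"dp": [2, 0, 0], "yaw": 0},
    {"dp": [4, 0, 0], "yaw": 0},
    {"dp": [6, 0, 0], "yaw": 0},
    {"dp": [8, 0, 0], "yaw": 0},
    {"dp": [10, 0, 0], "yaw": 0},
    {"dp": [12, 0, 0], "yaw": 0},
    {"dp": [14, 0, 0], "yaw": 0},
    {"dp": [16, 0, 0], "yaw": 0}
  ]
}}

```text
clock: 11.15
eef_pos: [487.3, -28.3, 54.1]
tcp_rot: [-3.141, 0.0, 0.092]
contact_force: [-5.1, 1.1, -1.6]
opening: -0.003
grasp_force: 2.0
```

Request:
{"api": "carry_out", "payload": {
  "targets": [
    {"dp": [2, 0, 0], "yaw": 0},
    {"dp": [4, 0, 0], "yaw": 0},
    {"dp": [6, 0, 0], "yaw": 0},
    {"dp": [8, 0, 0], "yaw": 0},
    {"dp": [10, 0, 0], "yaw": 0},
    {"dp": [12, 0, 0], "yaw": 0}
  ]
}}

```text
clock: 11.9
eef_pos: [499.4, -27.2, 54.2]
tcp_rot: [-3.142, 0.0, 0.092]
contact_force: [-3.3, 1.3, -1.8]
opening: -0.003
grasp_force: 2.0
```

Run:
```python
from h import *
s=r.sense();print(s['eef_pos'],s['contact_force'],s['clock'])
c=r.get_calibration('wrist');f=r.grab_frame('wrist')
cv2.imwrite('pics/w6.png',cv2.resize(f[...,::-1],(800,600),interpolation=cv2.INTER_CUBIC))
```

```text
[499.40007659 -27.19743381  54.24350837] [-3.32883171  1.25475863 -1.83108713] 11.9
```

View pics/w6.png

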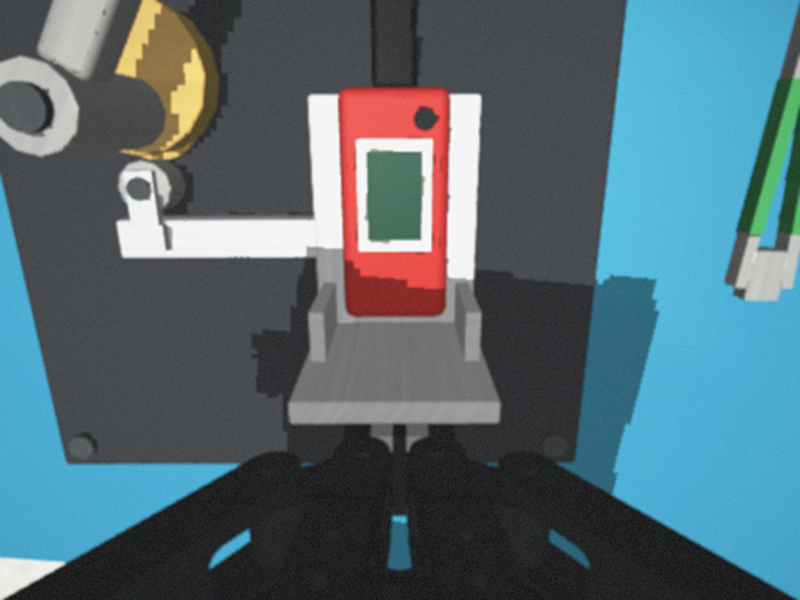

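The plate is being pushed squarely, and the roller at (140,188) nears the cam's low side, so a few mm to about a centimetre remains. I continue in small steps.

Request:
{"api": "carry_out", "payload": {
  "targets": [
    {"dp": [1.5, 0, 0], "yaw": 0},
    {"dp": [3, 0, 0], "yaw": 0},
    {"dp": [4.5, 0, 0], "yaw": 0},
    {"dp": [6, 0, 0], "yaw": 0}
  ]
}}

```text
clock: 12.45
eef_pos: [499.6, -27.1, 54.0]
tcp_rot: [-3.141, 0.011, 0.093]
contact_force: [-27.7, -4.5, 19.9]
opening: 0.0
grasp_force: 13.9
```

Request:
{"api": "carry_out", "payload": {
  "targets": [
    {"dp": [1, 0, 0], "yaw": 0},
    {"dp": [2, 0, 0], "yaw": 0},
    {"dp": [3, 0, 0], "yaw": 0}
  ]
}}

```text
clock: 12.82
eef_pos: [499.6, -27.1, 53.8]
tcp_rot: [-3.141, 0.017, 0.093]
contact_force: [-36.3, -7.0, 32.2]
opening: 0.003
grasp_force: 18.9
```

Request:
{"api": "carry_out", "payload": {
  "targets": [
    {"dp": [-5, 0, 0], "yaw": 0},
    {"dp": [-10, 0, 0], "yaw": 0},
    {"dp": [-20, 0, 0], "yaw": 0},
    {"dp": [-25, 0, -20], "yaw": 0},
    {"dp": [-25, 0, -55], "yaw": 0},
    {"dp": [-25, 0, -90], "yaw": 0},
    {"dp": [-20, 0, -115], "yaw": 0},
    {"dp": [-10, 0, -120], "yaw": 0},
    {"dp": [-5, 0, -120], "yaw": 0},
    {"dp": [-5, 0, -120], "yaw": 0}
  ]
}}

```text
clock: 14.08
eef_pos: [503.1, -26.8, 173.2]
tcp_rot: [-3.141, 0.001, 0.093]
contact_force: [0.6, -0.4, -0.4]
opening: 0.002
grasp_force: 0.0
```

Run:
```python
from h import *
s=r.sense();print(s['eef_pos'],s['contact_force'],s['clock'])
c=r.get_calibration('wrist');f=r.grab_frame('wrist');np.save('wc7.npy',c,allow_pickle=True)
cv2.imwrite('w7.png',f[...,::-1]);cv2.imwrite('pics/w7.png',cv2.resize(f[...,::-1],(800,600),interpolation=cv2.INTER_CUBIC))
```

```text
[503.14423058 -26.76956081 173.15406144] [ 0.62455757 -0.39302963 -0.39909422] 14.075
```

View pics/w7.png

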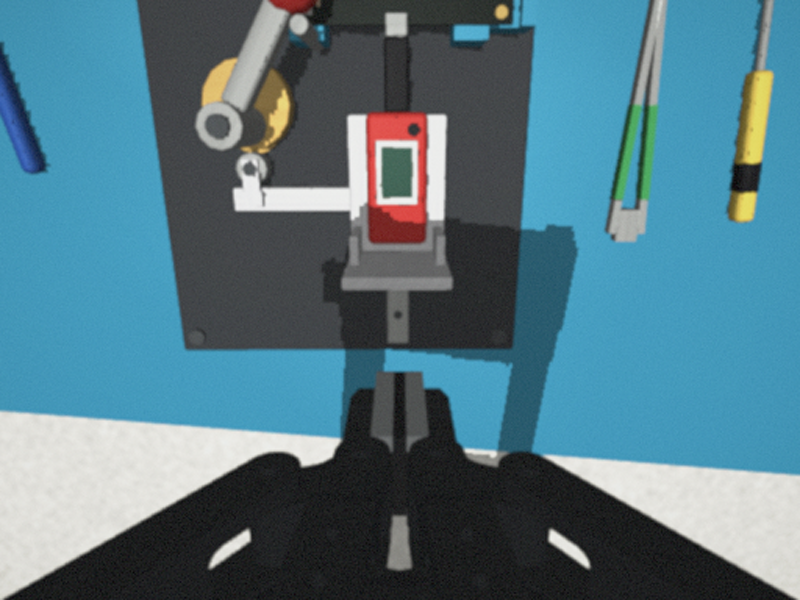

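The black plug body meets the port at (397,35) with no steel showing, the roller sits at the cam's low side, and the lever rests on its post. The carriage hit a firm stop at 36 N and the arm is clear.

```bash
python3 -c "
from rig import r
print(r.sign_off())"
```

```text
the job is handed in; nothing more can be done
None
```

The lever is at its stop post and the carriage was pushed forward to a firm end stop, with the plug in the board's port; the job is handed in at about 14 s of the 48 s allowed, but sign-off gave no verdict.

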